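Send a tray of specimen cups up the loading ramp and bolt it in

TASK

Load all the specimen cups standing on the worktop upright into the cup tray while it waits on the lower half of the loading ramp, one cup to a pocket. Then, with the bolt fully drawn back, push the loaded tray up the ramp, without lifting it off the deck, until it rests against the top stop, and slide the bolt fully home behind it. Leave the marker pen beside the cups and the gauze pack in front of the ramp where they lie.

Things in the scene. Friction and masses are not known exactly. Their poses are not given: they have to be found in the camera images.
- ramp_deck: Deck of a fixed loading ramp, grey board and aluminium, 360 x 183 mm, sloping 7 degrees. Origin: middle of its surface, 36 mm above the worktop; x = uphill along it, y across (y- is the robot's side), z square off it. Guide rails 18 mm high, inner faces at y = +-83.5 mm, 8 mm thick. Foot lip 7 mm high at x = -172 mm. Friction holds the tray anywhere on the slope.
- top_stop (a point): Middle of the foot of the top stop's face, on the deck surface (deck x = +165 mm). The stop is a plate right across the ramp, 39 mm high. The tray is against it when the tray's origin is 68.5 mm from it (deck x = +96.5 mm).
- tray: White plastic cup tray, 137 mm (x) by 161 mm (y), 0.25 to 0.5 kg, loose between the rails on the lower half of the deck. Origin: centre of its underside; axes as the deck's. Floor 3 mm thick, walls 20 mm high. Four pockets 61 mm square, 17 mm deep, centred at x = +-34, y = +-46 mm; the strip between them (|y| < 15 mm) is solid, 20 mm high.
- push_tab (a point): Upright push tab in the middle of the tray's lower (downhill) wall, 40 mm wide (y), 46 mm high above the tray's underside. This point is on its outer (downhill) face, 30 mm above the underside (tray x = -68.5 mm).
- bolt (a joint): Slide of the steel barrel bolt on the robot's side of the ramp (m). 0 = shut: its 12 mm rod sticks 35 mm into the lane at deck x = +18 mm and bars the tray's way; 0.05 = fully withdrawn, towards deck y- (the robot). The rod clears the lane from 0.036 on. It stays where it is left; sliding takes about 2 N.
- bolt_knob (a point): Middle of the bolt's upright round knob, 14 mm diameter, axis square off the deck; its top is 15 mm above this point, its foot 20 mm below. At bolt = 0 it stands 50 mm outside the rail's outer face. A housing 21 mm high (off the deck) ends 38 mm from its axis. It moves with the bolt.
- cup_1_center (a point): clear specimen cup with an orange screw lid, upright, 68 mm tall; body 54 mm across, lid 59 mm across (the top 12 mm); about 60 g. This point is its centre, 34 mm above its underside. z = its upright axis. May be absent.
- cup_2_center (a point): clear specimen cup with an orange screw lid, upright, 68 mm tall; body 54 mm across, lid 59 mm across (the top 12 mm); about 60 g. This point is its centre, 34 mm above its underside. z = its upright axis. May be absent.
- cup_3_center (a point): clear specimen cup with a white screw lid, upright, 68 mm tall; body 54 mm across, lid 59 mm across (the top 12 mm); about 60 g. This point is its centre, 34 mm above its underside. z = its upright axis. May be absent.
- cup_4_center (a point): clear specimen cup with an orange screw lid, upright, 68 mm tall; body 54 mm across, lid 59 mm across (the top 12 mm); about 60 g. This point is its centre, 34 mm above its underside. z = its upright axis. May be absent.
- marker: Bystander: black marker pen lying on the worktop, 135 mm long. Origin under its middle.
- gauze: Bystander: flat gauze pack 52x52x9 mm lying on the worktop. Origin under its middle.
Not all that is in view belongs to the job. What is shaped like the part that bears cup_1_center but turquoise or yellow is not meant.

How it is judged:
On the way, in this order (a step that is already met when the one before it is completed fails the run):
1. all cups stand upright in pockets of the tray while the tray is on the lower half of the ramp (x of cup_1_center in the frame of tray between -0.05 and 0.05 m and y of cup_1_center in the frame of tray between -0.065 and 0.065 m and z of cup_1_center in the frame of tray between 0.03 and 0.043 m and angle between each of cup_1_center, cup_2_center, cup_3_center, cup_4_center's own z axis and vertical below 0.25 rad and x of cup_2_center in the frame of tray between -0.05 and 0.05 m and y of cup_2_center in the frame of tray between -0.065 and 0.065 m and z of cup_2_center in the frame of tray between 0.03 and 0.043 m and x of cup_3_center in the frame of tray between -0.05 and 0.05 m and y of cup_3_center in the frame of tray between -0.065 and 0.065 m and z of cup_3_center in the frame of tray between 0.03 and 0.043 m and x of cup_4_center in the frame of tray between -0.05 and 0.05 m and y of cup_4_center in the frame of tray between -0.065 and 0.065 m and z of cup_4_center in the frame of tray between 0.03 and 0.043 m and x of tray in the frame of ramp_deck below -0.03 m), for 0.2 s.
2. the bolt is drawn back and the loaded tray rests against the top stop (x of cup_1_center in the frame of tray between -0.05 and 0.05 m and y of cup_1_center in the frame of tray between -0.065 and 0.065 m and z of cup_1_center in the frame of tray between 0.03 and 0.043 m and angle between each of cup_1_center, cup_2_center, cup_3_center, cup_4_center's own z axis and vertical below 0.25 rad and x of cup_2_center in the frame of tray between -0.05 and 0.05 m and y of cup_2_center in the frame of tray between -0.065 and 0.065 m and z of cup_2_center in the frame of tray between 0.03 and 0.043 m and x of cup_3_center in the frame of tray between -0.05 and 0.05 m and y of cup_3_center in the frame of tray between -0.065 and 0.065 m and z of cup_3_center in the frame of tray between 0.03 and 0.043 m and x of cup_4_center in the frame of tray between -0.05 and 0.05 m and y of cup_4_center in the frame of tray between -0.065 and 0.065 m and z of cup_4_center in the frame of tray between 0.03 and 0.043 m and x of tray in the frame of ramp_deck above 0.0915 m and z of tray in the frame of ramp_deck below 0.006 m and value of joint bolt above 0.034 m), for 0.2 s.
At the end, for the whole second after the job is handed in: Every cup present stands upright (within 0.25 rad) on the floor of a tray pocket; the tray lies on the deck within 5 mm of the top stop; the bolt is shut behind it to within 6 mm (x of cup_1_center in the frame of tray between -0.05 and 0.05 m and y of cup_1_center in the frame of tray between -0.065 and 0.065 m and z of cup_1_center in the frame of tray between 0.03 and 0.043 m and angle between each of cup_1_center, cup_2_center, cup_3_center, cup_4_center's own z axis and vertical below 0.25 rad and x of cup_2_center in the frame of tray between -0.05 and 0.05 m and y of cup_2_center in the frame of tray between -0.065 and 0.065 m and z of cup_2_center in the frame of tray between 0.03 and 0.043 m and x of cup_3_center in the frame of tray between -0.05 and 0.05 m and y of cup_3_center in the frame of tray between -0.065 and 0.065 m and z of cup_3_center in the frame of tray between 0.03 and 0.043 m and x of cup_4_center in the frame of tray between -0.05 and 0.05 m and y of cup_4_center in the frame of tray between -0.065 and 0.065 m and z of cup_4_center in the frame of tray between 0.03 and 0.043 m and x of tray in the frame of ramp_deck above 0.0915 m and z of tray in the frame of ramp_deck below 0.006 m and value of joint bolt below 0.006 m); the robot touches nothing.
It fails at once if the tray is lifted off the deck by more than 20 mm (z of tray in the frame of ramp_deck above 0.02 m).
It fails at once if the marker pen or the gauze pack is shifted by more than 6 cm (distance of any of marker, gauze from where it was at the start of the episode above 0.06 m).
Of cup_1, cup_2, cup_3, cup_4 only 3 to 4 are there at a start; the rules pass over those that are not, and their reading is None.
At some moment in a run one of cup_1, cup_2, cup_3, cup_4 may be knocked a few centimetres aside while the robot is not near it.
It also fails if it takes over 192 s, if anything falls off the work surface, if the arm or the gripper's body presses on something with over 40 N, if the wrist force passes 120 N, or if a joint passes its speed limit or range.

ROBOT

A 7-joint arm with a two-finger parallel gripper is mounted at the origin on a cart in front of the work surface, level with it; the furniture and walls round the work are solid. World frame = base frame: x ahead of the robot, y to its left, z up, the work surface at z = 0. Lengths are in m, angles in rad, forces in N, time in s.
With the tool pointing down it reaches from about 0.35 to 0.9 m from the base axis. Payload 8.1 kg.
Tool frame: the origin (TCP) lies between the finger pads; the fingertips stand ahead of it and the grasp point (between the pads) is the TCP (arm.nose_length is the z of the fingertips in the tool frame, in m); z points along the fingers, y is the line along which they close (so a half turn about z gives the same grasp; the last joint's range is limited). The gripper opens to 92 mm and grips with 3 to 60 N. Pads are 19 mm wide; open, the fingers measure 130 mm over their backs; the gripper's body (75 mm by 190 mm) begins 47 mm behind the grasp point.
Start: joints at [0.998, 0.434, 0.025, 1.573, -0.012, 1.134, -0.075], TCP at [0.283, -0.557, 0.246] pointing down, gripper open.
Joint ranges: [-2.62, 2.62], [-0.44, 2.09], [-1.27, 1.32], [0.08, 2.57], [-1.32, 4.46], [0.12, 2], [-2.74, 2.74]. Speed limits (rad/s): [2.22, 2.22, 3.01, 3.01, 3.14, 3.14, 3.14].

INTERFACE

Orientations are given as a rotation vector (axis times angle).
In Python, from cell import sensors, optics, arm gives the robot as it stands.
- The arm moves only by the tool arm_command, never from a script. Its argument "deltas" is one flat list of numbers, 7 for each row, row after row: the turn, a rotation vector about the world's x, y, z as a fraction of full scale, then the shift along the world's x, y, z as a fraction of full scale, then the finger opening in mm, from 0 to 91.8. In form: [wx, wy, wz, dx, dy, dz, fingers, wx, wy, wz, dx, dy, dz, fingers, ...]. A call has 1 to 20 rows; each row is the pose to reach, as a shift and turn from the pose commanded when the call began; what a row does not reach only later rows make up. Full scale, the value 1, is 1 m for a shift and 90 degrees for a turn. A row lasts 1/10 s, in which the tool goes at most 50 mm and 8.59 degrees, less where a joint would pass 70% of its speed; a pose out of reach is approached as far as the arm can. A call with a number of a shift or a turn outside -1 to 1 is refused whole. A call with a gripper value outside its range is refused whole. The fingers move at their own pace and stop on an object; "force" is the grip in N (left out, the last holds). Time passes only in rows, so rows that repeat a pose let the fingers close. It gives the time, the measured TCP pose, the force, the opening and the grip force at its end, in the units of the state.
- sensors.observe(): the state, without advancing time (a new reading comes with each control period).
- optics.get_image(name): name is "scene" or "side" or "wrist"; returns the picture (384x512x3 uint8, blue, green, red); there is no depth.
- optics.calibration(name): a dict with "camera_matrix" (3x3 intrinsics, pixels), "rvec" (rotation vector, rad) and "tvec" (3), from world to camera coordinates, as OpenCV has them. Camera axes: x right, y down, z forward; pixel columns grow to the right and rows downward; lengths in m; the calibration is good to about 2 mm. A picture is of the moment at which its call begins: read the wrist's pose just before it. calibration takes no time and is no camera call; for the wrist camera it gives the pose at the moment of the call.
- arm.sign_off(): hands the job in; it is judged then, once.
The state is a dict: "clock": time; "joints": joint angles; "dq": joint speeds; "joint_efforts": joint torques, N m; "position": TCP position; "ee_rot": TCP orientation; "force": force on the tool from outside, world axes, zero at the start; "ft_torque": the same for the moment, N m; "width": opening from 0.0 (shut) to 1.0 (fully open); "gripper_force": force on a finger pad.
Only numpy, scipy, OpenCV 4.12 (cv2) and the standard library are available. Lean on these libraries where they do the work, as an engineer would, in place of code of your own. Each camera call takes 0.05 s, during which the arm holds its last target. There are 200 camera calls.

## Working session

There is one attempt and no reset: what is moved stays moved. The work goes in short steps, Python scripts to look and compute and a tool call to move; the robot and the scene stay as the last step left them, time stands still between calls to the robot, and variables do not carry over. Pictures are saved under pics/ and viewed, at most 14 in all, crops included, and the job is handed in when it is done.

Besides the shell and the picture viewer there is one more tool, called after ">>>" as name(argument=value, ...), one argument or row to a line, values as JSON. arm_command: Moves the arm, as the interface text tells. Its arguments: {"type":"object","properties":{"deltas":{"type":"array","items":{"type":"number"}},"force":{"type":"number"}},"required":["deltas"]}

```bash
mkdir -p pics; ls
python3 - <<'E'
from cell import sensors, optics, arm
import cv2
print(sensors.observe()); print(arm.nose_length)
for n in("scene","side"):
    im=optics.get_image(n); cv2.imwrite(f"pics/{n}0.png",im)
    c=optics.calibration(n); print(n,c)
    import numpy as np
    R=cv2.Rodrigues(np.array(c["rvec"],float))[0]; print(-R.T@np.array(c["tvec"]).ravel())
a=cv2.imread("pics/scene0.png")
cv2.imwrite("pics/scene0b.png",cv2.resize(a,(800,600),interpolation=cv2.INTER_CUBIC))
a=cv2.imread("pics/side0.png")
cv2.imwrite("pics/side0b.png",cv2.resize(a,(800,600),interpolation=cv2.INTER_CUBIC))
E
```

```text
pics
{'clock': 0.0, 'joints': array([ 0.99837967,  0.43521718,  0.02493344,  1.57410361, -0.01160333,
        1.13396173, -0.07513889]), 'dq': array([-0.00077818, -0.00219182,  0.00086301, -0.00021148,  0.00063729,
       -0.00039613,  0.00187344]), 'joint_efforts': array([-1.08574535e-03, -6.67874551e+01,  9.84588079e-01, -3.14462328e+01,
       -6.05271477e-02,  4.26978758e-02,  9.56398480e-05]), 'position': array([ 0.28270966, -0.55687231,  0.24494556]), 'ee_rot': array([-3.05390849e+00, -7.30762094e-01,  7.47769586e-04]), 'force': array([-0.73366556, -0.61977213,  0.03863196]), 'ft_torque': array([-0.01659726, -0.00456345, -0.01202783]), 'gripper_force': 0.0, 'width': 1.0014196249579645}
0.019
scene {'camera_matrix': array([[478.84725988,   0.        , 257.21290231],
       [  0.        , 478.84725988, 197.25311244],
       [  0.        ,   0.        ,   1.        ]]), 'rvec': array([ 1.13630008, -2.36605617,  1.00567147]), 'tvec': array([0.37365484, 0.32754669, 1.39873992])}
[-0.36262873  0.7850666   1.20646135]
side {'camera_matrix': array([[366.48283311,   0.        , 254.54265561],
       [  0.        , 366.48283311, 191.48415102],
       [  0.        ,   0.        ,   1.        ]]), 'rvec': array([ 0.52440505, -2.55013788,  1.40967925]), 'tvec': array([0.49943992, 0.15499451, 0.90892915])}
[0.20087432 0.82878547 0.61022938]
```

View pics/scene0b.png

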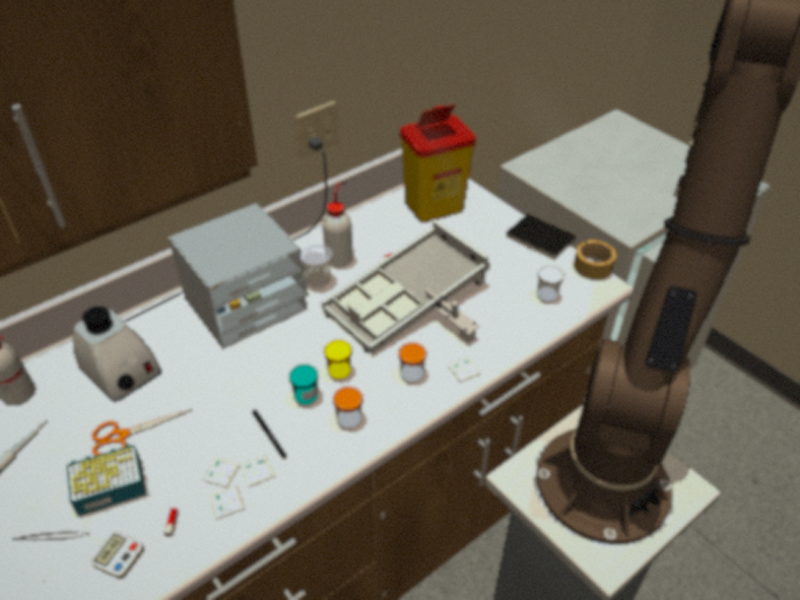

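View pics/side0b.png

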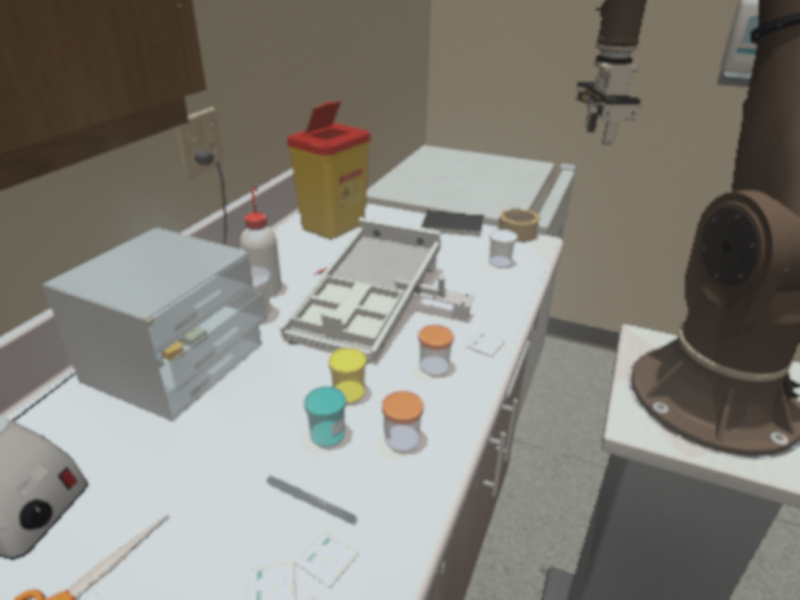

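The two views show two orange-lid cups at scene (412,352) and (348,400), and a white-lid cup at (550,275). Lookalikes are turquoise (304,380), yellow (340,355), a clear/white object at (316,262) and a brown ring at (595,258). The tray is low on the ramp, around (375,305), and the bolt knob is near (470,325). I'll check these in a close crop.

Run:
```python
import cv2,numpy as np
a=cv2.imread("pics/scene0.png");b=cv2.imread("pics/side0.png")
def c(im,x,y,w,h,W,H): return cv2.resize(im[y:y+h,x:x+w],(W,H),interpolation=cv2.INTER_CUBIC)
# scene x190-390,y130-280 -> x4
cv2.imwrite("pics/sc_crop.png",c(a,190,135,200,150,800,600))
cv2.imwrite("pics/sd_crop.png",c(b,150,130,200,150,800,600))
```

```text
(no output)
```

View pics/sc_crop.png

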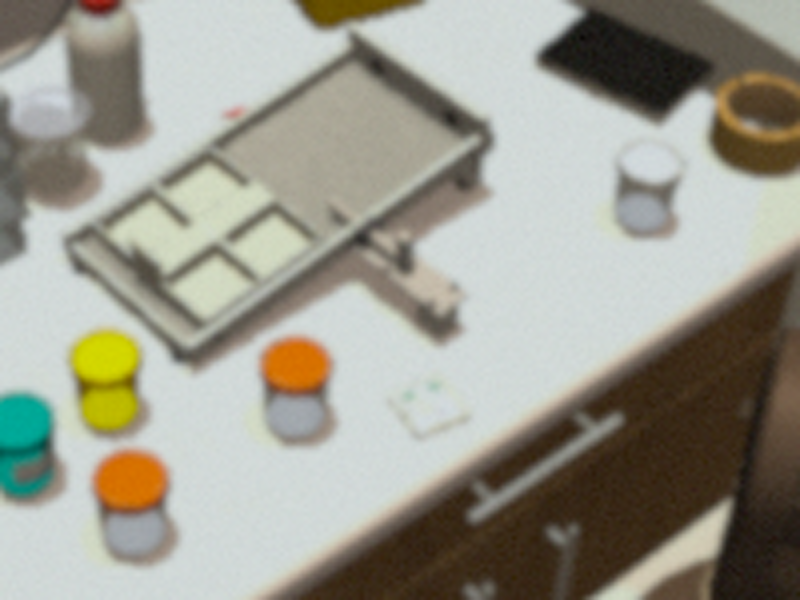

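View pics/sd_crop.png

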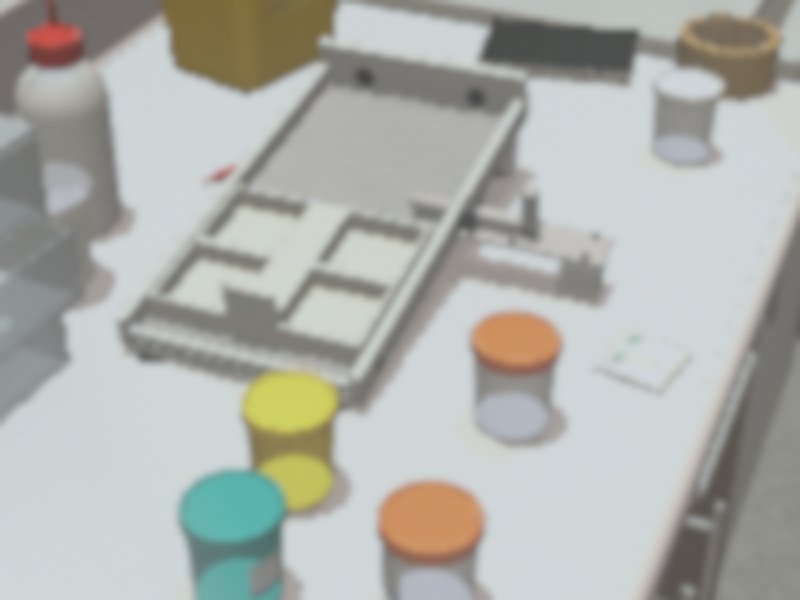

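```bash
cat > h.py <<'E'
import cv2,numpy as np
from scipy.optimize import least_squares
from scipy.spatial.transform import Rotation as Ro
from cell import sensors, optics, arm
def cal(n):
    c=optics.calibration(n); return np.array(c["camera_matrix"]),np.array(c["rvec"],float),np.array(c["tvec"],float)
def proj(P,C): return cv2.projectPoints(np.atleast_2d(P).astype(float),C[1],C[2],C[0],None)[0].reshape(-1,2)
def onplane(uv,C,z):
    R=cv2.Rodrigues(C[1])[0]; o=-R.T@C[2].ravel(); d=R.T@np.linalg.inv(C[0])@np.array([uv[0],uv[1],1.]); return o+d*(z-o[2])/d[2]
def tri(obs):
    f=lambda X:np.concatenate([proj(X,C)[0]-uv for uv,C in obs]); r=least_squares(f,[.5,0,.05]); return r.x,np.abs(r.fun).max()
SL=np.radians(7)
def deckR(yaw): return (Ro.from_euler('z',yaw)*Ro.from_euler('y',-SL)).as_matrix()
def deckpt(p,P): return np.array([p[0],p[1],.036])+np.atleast_2d(P)/1000@deckR(p[2]).T
E
cat > m.py <<'E'
from h import *
S=cal("scene");D=cal("side")
s=lambda x,y:np.array([190+x/4,135+y/4]); d=lambda x,y:np.array([150+x/4,130+y/4])
for n,a,b in(("A",s(295,363),d(516,340)),("B",s(131,480),d(431,518)),("W",s(650,160),d(688,84))):
    print(n,onplane(a,S,.068).round(4),onplane(b,D,.068).round(4),tri([(a,S),(b,D)])[0].round(4))
print("knobtop",tri([(s(405,235),S),(d(531,188),D)]))
print("gauze",onplane(s(428,402),S,.009),onplane(d(645,360),D,.009)); print("marker",onplane((268*.64,434*.64),S,.01))
pts=[((-180,-91.5,18),s(190,338),d(355,378)),((-180,91.5,18),s(72,237),d(125,325)),((165,-83.5,39),s(487,127),d(522,80)),((165,83.5,39),s(352,40),d(325,44)),((165,83.5,0),None,d(325,85)),((165,-83.5,0),None,d(490,108))]
def res(p):
    r=[]
    for P,a,b in pts:
        X=deckpt(p,P)
        if a is not None:r.append(proj(X,S)[0]-a)
        if b is not None:r.append(proj(X,D)[0]-b)
    return np.concatenate(r)
r=min((least_squares(res,[.6,0,y],loss='soft_l1') for y in np.arange(-3,3,1.)),key=lambda r:r.cost)
print("ramp",r.x.round(4),np.degrees(r.x[2]),res(r.x).reshape(-1,2).round(1).tolist())
K=tri([(s(405,235),S),(d(531,188),D)])[0]
print("knob in deck",(deckR(r.x[2]).T@(K-[r.x[0],r.x[1],.036])*1000).round(1))
for nm,a,b in(("tray up far",s(208,150),d(240,193)),("tray up near",s(322,240),d(432,226)),("tab top",s(145,250),d(250,290))):
    X,e=tri([(a,S),(b,D)]);print(nm,((deckR(r.x[2]).T@(X-[r.x[0],r.x[1],.036]))*1000).round(1),e)
E
python3 m.py
```

```text
A [0.4285 0.1081 0.068 ] [0.4288 0.1122 0.068 ] [0.431  0.1058 0.0634]
B [0.4132 0.2818 0.068 ] [0.4159 0.2836 0.068 ] [0.4175 0.2791 0.0631]
W [ 0.4205 -0.2983  0.068 ] [ 0.4194 -0.2933  0.068 ] [ 0.4213 -0.3     0.0654]
knobtop (array([ 0.47612083, -0.05180581,  0.0803939 ]), np.float64(0.16246326405078548))
gauze [0.3670307  0.01442798 0.009     ] [0.36464763 0.02044212 0.009     ]
marker [0.47817106 0.43047323 0.01      ]
ramp [ 0.616  -0.0321 -1.5338] -87.88266618133336 [[0.4, 3.2], [2.7, 0.5], [-2.8, -0.4], [-1.9, -1.4], [-2.3, -2.5], [-1.2, -0.8], [-0.2, -2.5], [0.6, -0.0], [1.4, -0.4], [6.6, 2.2]]
knob in deck [  19.8 -140.5   42.3]
tray up far [-19.8  78.   15.8] 0.2926395433858886
tray up near [-22.7 -79.8  23.3] 0.43170544943149025
tab top [-149.9    3.    44.5] 0.10251579357901619
```

Reading the crops: the two orange cups and the white one share the same shape. The object at crop (50,140) is larger and belongs to the clutter. The bolt is shut and the tray is low. I'll go above the white cup, with the fingers closing along deck y.

>>> arm_command(
  deltas=[0,0,0.72,0.137,0.26,-0.02,90,0,0,0.72,0.137,0.26,-0.02,90,0,0,0.72,0.137,0.26,-0.02,90,0,0,0.72,0.137,0.26,-0.02,90,0,0,0.72,0.137,0.26,-0.02,90,0,0,0.72,0.137,0.26,-0.02,90,0,0,0.72,0.137,0.26,-0.02,90,0,0,0.72,0.137,0.26,-0.02,90,0,0,0.72,0.137,0.26,-0.02,90,0,0,0.72,0.137,0.26,-0.02,90,0,0,0.72,0.137,0.26,-0.02,90],
  force=15,
)

```text
clock: 1.2
position: [0.4197, -0.2976, 0.2256]
ee_rot: [-2.191, -2.251, 0.0]
force: [-0.2, -1.1, 0.2]
width: 0.979
gripper_force: 0.0
```

Run:
```python
from h import *
o=sensors.observe();print(o["position"],Ro.from_rotvec(o["ee_rot"]).as_matrix().round(3).tolist(),o["joints"].round(2))
C=cal("wrist");im=optics.get_image("wrist");cv2.imwrite("pics/w1.png",im)
R=cv2.Rodrigues(C[1])[0];print(C[0][0,0],-R.T@C[2].ravel(),R.round(3).tolist()); print(proj([[.42,-.296,.068],[.42,-.296,0]],C))
```

```text
[ 0.41967839 -0.29759549  0.22562493] [[-0.027, 1.0, -0.0], [1.0, 0.027, 0.0], [0.0, -0.0, -1.0]] [ 0.76  0.3  -0.32  1.85  0.11  1.01  0.43]
307.5968827314263 [ 0.41749321 -0.21738272  0.36500183] [[1.0, 0.027, 0.0], [0.025, -0.953, 0.301], [0.008, -0.301, -0.954]]
[[253.1205337  182.22321023]
 [253.04913005 167.80286395]]
```

View pics/w1.png

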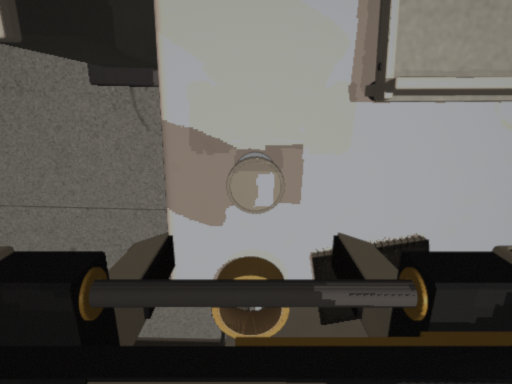

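The wrist view shows the white lid at (256,184), against a prediction of (253,182), so the estimates hold to about 3 mm. Grasping now.

>>> arm_command(
  deltas=[0,0,0,0.003,-0.001,-0.08,90,0,0,0,0.003,-0.001,-0.12,90,0,0,0,0.003,-0.001,-0.15,90,0,0,0,0.003,-0.001,-0.166,90,0,0,0,0.003,-0.001,-0.166,90,0,0,0,0.003,-0.001,-0.166,45,0,0,0,0.003,-0.001,-0.166,45,0,0,0,0.003,-0.001,-0.166,45,0,0,0,0.003,-0.001,-0.166,45,0,0,0,0.003,-0.001,-0.166,45,0,0,0,0.003,-0.001,-0.166,45,0,0,0,0.003,-0.001,-0.13,45,0,0,0,0.003,-0.001,-0.08,45,0,0,0,0.003,-0.001,-0.03,45,0,0,0,0.003,-0.001,0.024,45],
  force=15,
)

```text
clock: 2.75
position: [0.4225, -0.2979, 0.2478]
ee_rot: [-2.188, -2.254, -0.0]
force: [1.2, -1.2, -0.7]
width: 0.634
gripper_force: 15.0
```

>>> arm_command(
  deltas=[0,0,0,0.1,0.15,0.03,45,0,0,0,0.15,0.28,0.03,45,0,0,0,0.19,0.378,0.03,45,0,0,0,0.19,0.378,0.03,45,0,0,0,0.19,0.378,0.03,45,0,0,0,0.19,0.378,0.03,45,0,0,0,0.19,0.378,0.03,45,0,0,0,0.19,0.378,0.03,45,0,0,0,0.19,0.378,0.03,45,0,0,0,0.19,0.378,0.03,45,0,0,0,0.19,0.378,0.03,45,0,0,0,0.19,0.378,0.03,45],
)

```text
clock: 3.95
position: [0.6126, 0.078, 0.2755]
ee_rot: [2.19, 2.252, -0.002]
force: [-0.3, -0.9, -0.1]
width: 0.633
gripper_force: 15.0
```

Run:
```python
from h import *
o=sensors.observe();print(o["position"],o["joints"].round(2))
C=cal("wrist");im=optics.get_image("wrist");cv2.imwrite("pics/w2s.png",im);np.savez("w2.npz",*C)
im=cv2.resize(im,None,fx=1.5625,fy=1.5625,interpolation=cv2.INTER_CUBIC);cv2.imwrite("pics/w2.png",im)
```

```text
[0.61258622 0.07797568 0.27552383] [ 0.1   0.45 -0.46  1.52  0.21  1.23 -0.36]
```

View pics/w2.png

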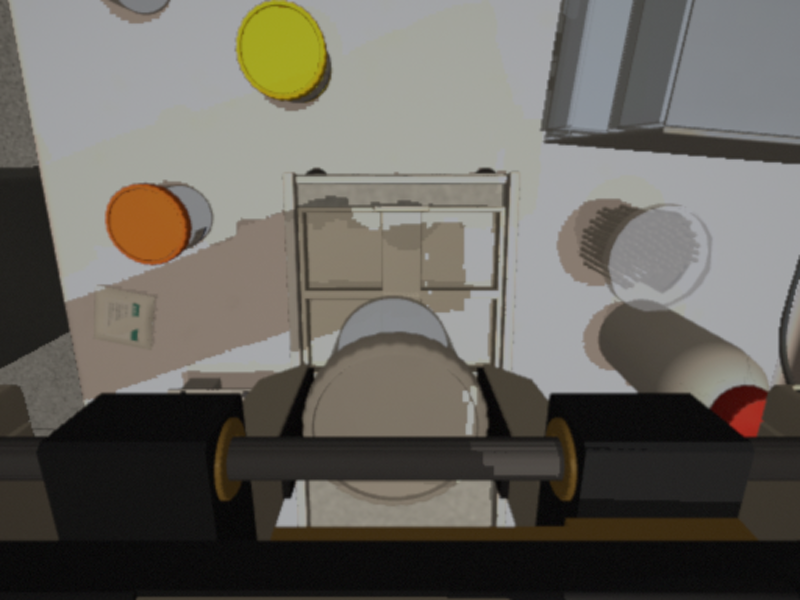

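Run:
```python
from h import *
z=np.load("w2.npz");C=[z["arr_%d"%i] for i in range(3)]
k=1.5625;q=lambda x,y:(x/k,y/k)
# world heights of deck features
zh=lambda X,Z:.036+X*np.sin(SL)/1000+Z*np.cos(SL)/1000
for n,uv,X,Z in(("railL low",(287,174),-180,18),("railR low",(518,173),-180,18),("railL up",(283,350),-80,18),("railR up",(509,350),-80,18),("tabL",(374,207),-156,46),("tabR",(429,207),-156,46),("midwall L",(303,291),-88,20),("midwall R",(500,291),-88,20),("traylow L",(300,210),-155,20),("traylow R",(505,210),-155,20)):
    print(n,onplane(q(*uv),C,zh(X,Z)).round(4))
for n,uv in(("A",(148,224)),("yellow",(281,50))): print(n,onplane(q(*uv),C,.068).round(4))
print("gauze",onplane(q(127,317),C,.009).round(4))
```

```text
railL low [0.5278 0.1421 0.0319]
railR low [0.7051 0.1477 0.0319]
railL up [0.5214 0.001  0.0441]
railR up [0.7095 0.0062 0.0441]
tabL [0.5962 0.1221 0.0626]
tabR [0.6358 0.1232 0.0626]
midwall L [0.5398 0.0528 0.0451]
midwall R [0.697  0.0572 0.0451]
traylow L [0.5379 0.1156 0.037 ]
traylow R [0.6967 0.12   0.037 ]
A [0.4345 0.1062 0.068 ]
yellow [0.5348 0.221  0.068 ]
gauze [0.3753 0.014  0.009 ]
```

>>> arm_command(
  deltas=[-0.04,0,0,0.03,-0.03,-0.05,45,-0.078,0,0,0.051,-0.047,-0.09,45,-0.078,0,0,0.051,-0.047,-0.126,45,-0.078,0,0,0.051,-0.047,-0.126,45,-0.078,0,0,0.051,-0.047,-0.126,45,-0.078,0,0,0.051,-0.047,-0.126,45],
)

```text
clock: 4.6
position: [0.6649, 0.033, 0.1528]
ee_rot: [2.126, 2.189, -0.129]
force: [0.2, 0.1, -0.2]
width: 0.634
gripper_force: 15.0
```

Run:
```python
from h import *
o=sensors.observe();print(o["position"],Ro.from_rotvec(o["ee_rot"]).as_matrix().round(3).tolist(),o["force"])
C=cal("wrist");im=optics.get_image("wrist");np.savez("w3.npz",*C)
cv2.imwrite("pics/w3.png",cv2.resize(im,None,fx=1.5625,fy=1.5625,interpolation=cv2.INTER_CUBIC))
```

```text
[0.66488401 0.03303357 0.1527532 ] [[-0.029, 1.0, 0.004], [0.992, 0.029, -0.121], [-0.121, 0.0, -0.993]] [ 0.20382858  0.13077212 -0.15570437]
```

View pics/w3.png

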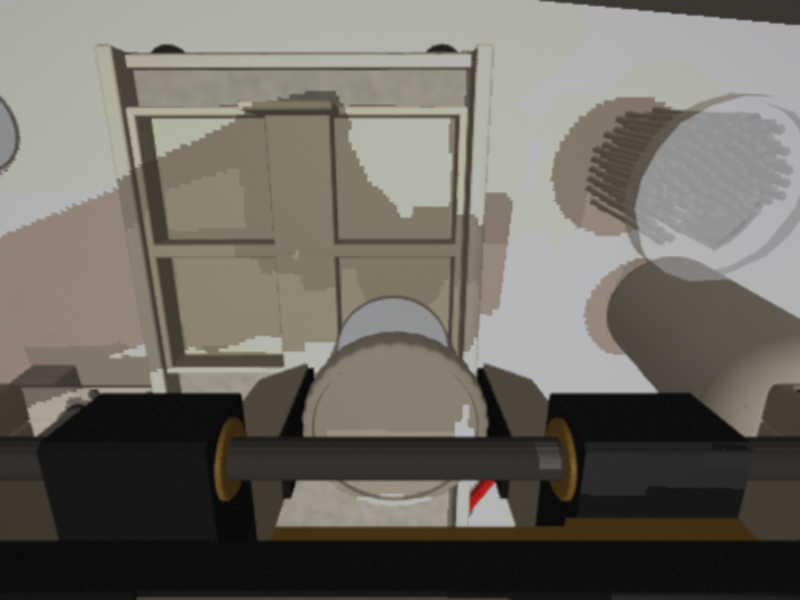

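Run:
```python
from h import *
z=np.load("w3.npz");C=[z["arr_%d"%i] for i in range(3)]
k=1.5625
obs=[((-3.5,-76.5,20),(153,243)),((-64.5,15.5,20),(335,117)),((-64.5,76.5,20),(452,117)),((-3.5,15.5,20),(336,241)),((-3.5,76.5,20),(455,241)),((-3.5,-15.5,20),(273,241)),((-68.5,-80.5,20),(129,109)),((-68.5,80.5,20),(466,107)),((3.5,15.5,20),(338,256)),((3.5,-15.5,20),(275,256))]
def f(p): 
    P=np.array([o[0] for o in obs]); X=np.array([p[0],p[1],.0254])+P/1000@deckR(p[2]).T
    return (proj(X,C)-np.array([o[1] for o in obs])/k).ravel()
r=least_squares(f,[.617,.05,-1.54]);print(r.x,(f(r.x).reshape(-1,2)).round(1).tolist())
T=np.array([r.x[0],r.x[1],.0254])
for c in((34,46),(34,-46),(-34,46),(-34,-46)): print(c,(T+np.array([[c[0],c[1],63.]])/1000@deckR(r.x[2]).T).round(4), (T+np.array([[c[0],c[1],125.]])/1000@deckR(r.x[2]).T).round(4))
```

```text
[ 0.6183816   0.05020865 -1.53955229] [[1.0, 0.7], [-3.3, -1.2], [4.7, -1.4], [-0.6, 1.7], [-0.2, 1.5], [0.8, 1.8], [-2.6, -1.6], [1.4, -0.9], [-1.5, 0.8], [0.2, 0.8]]
(34, 46) [[0.6652 0.0256 0.0921]] [[0.6649 0.0331 0.1536]]
(34, -46) [[0.5732 0.0227 0.0921]] [[0.573  0.0303 0.1536]]
(-34, 46) [[0.6631 0.093  0.0838]] [[0.6628 0.1006 0.1453]]
(-34, -46) [[0.5711 0.0902 0.0838]] [[0.5709 0.0977 0.1453]]
```

>>> arm_command(
  deltas=[0,0,0,0,-0.003,-0.025,45,0,0,0,0,-0.0055,-0.042,45,0,0,0,0,-0.0065,-0.052,45,0,0,0,0,-0.0075,-0.058,45,0,0,0,0,-0.0075,-0.058,45,0,0,0,0,-0.0075,-0.058,45],
)

```text
clock: 5.25
position: [0.6647, 0.0256, 0.093]
ee_rot: [2.126, 2.19, -0.132]
force: [-0.9, -0.3, -0.8]
width: 0.635
gripper_force: 15.0
```

>>> arm_command(
  deltas=[0,0,0,0,0,0,72,0,0,0,0,0,0,72,0,0,0,0,0,0,72,0,0,0,0,0.003,0.025,72,0,0,0,0,0.006,0.05,72,0,0,0,0,0.012,0.1,72,0.039,0,0,-0.05,0.04,0.13,90,0.078,0,0,-0.1,0.08,0.13,90,0.078,0,0,-0.15,0.08,0.13,90,0.078,0,0,-0.2,0.08,0.13,90,0.078,0,0,-0.23,0.08,0.13,90,0.078,0,0,-0.23,0.08,0.13,90,0.078,0,0,-0.23,0.08,0.13,90],
)

```text
clock: 6.55
position: [0.4333, 0.1051, 0.2224]
ee_rot: [2.186, 2.254, 0.001]
force: [1.0, -0.3, 0.6]
width: 0.981
gripper_force: 0.0
```

```bash
cat > look.py <<'E'
# find orange lid in wrist picture, give world centre at z=.068
from h import *
o=sensors.observe();C=cal("wrist");im=optics.get_image("wrist");cv2.imwrite("pics/last.png",im)
print(o["position"].round(4),o["width"])
h=cv2.cvtColor(im,cv2.COLOR_BGR2HSV);m=cv2.inRange(h,(4,170,110),(18,255,255))
n,_,st,_=cv2.connectedComponentsWithStats(m)
for s in st[1:]:
    if s[4]>600: c=(s[0]+s[2]/2,s[1]+s[3]/2);print(c,s[2:].tolist(),onplane(c,C,.066).round(4))
E
python3 look.py
python3 - <<'E'
from h import *
im=optics.get_image("side");cv2.imwrite("pics/sd2.png",im)
cv2.imwrite("pics/sd2c.png",np.hstack([cv2.resize(im[120:300,140:380],(800,600),interpolation=cv2.INTER_CUBIC)]))
E
```

```text
[0.4333 0.1051 0.2224] 0.9811579945748148
(np.float64(241.5), np.float64(9.5)) [59, 19, 787] [0.4194 0.2574 0.066 ]
(np.float64(251.5), np.float64(183.0)) [57, 56, 2453] [0.4323 0.106  0.066 ]
```

View pics/sd2c.png

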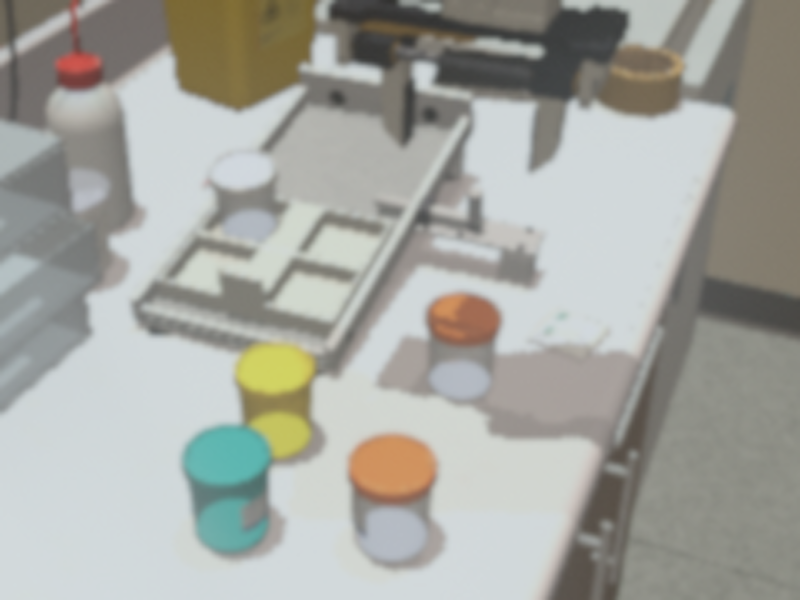

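The side view shows the white cup standing in the upper far pocket. Next is orange cup A.

>>> arm_command(
  deltas=[0,0,0,-0.001,0.0,-0.08,90,0,0,0,-0.001,0.0,-0.12,90,0,0,0,-0.001,0.0,-0.15,90,0,0,0,-0.001,0.0,-0.165,90,0,0,0,-0.001,0.0,-0.165,90,0,0,0,-0.001,0.0,-0.165,45,0,0,0,-0.001,0.0,-0.165,45,0,0,0,-0.001,0.0,-0.165,45,0,0,0,-0.001,0.0,-0.165,45,0,0,0,-0.001,0.0,-0.165,45,0,0,0,-0.001,0.0,-0.165,45,0,0,0,-0.001,0.0,-0.13,45,0,0,0,-0.001,0.0,-0.08,45,0,0,0,-0.001,0.0,-0.03,45,0,0,0,-0.001,0.0,0.02,45],
)

```text
clock: 8.15
position: [0.4322, 0.1052, 0.2438]
ee_rot: [-2.187, -2.255, 0.0]
force: [1.8, -1.2, -0.9]
width: 0.631
gripper_force: 15.0
```

>>> arm_command(
  deltas=[-0.04,0,0,0.04,-0.02,0,45,-0.078,0,0,0.08,-0.05,0,45,-0.078,0,0,0.14,-0.075,-0.03,45,-0.078,0,0,0.14,-0.075,-0.06,45,-0.078,0,0,0.14,-0.075,-0.091,45,-0.078,0,0,0.14,-0.075,-0.091,45,-0.078,0,0,0.14,-0.075,-0.091,45],
)

```text
clock: 8.85
position: [0.5725, 0.0305, 0.1511]
ee_rot: [2.126, 2.192, -0.136]
force: [0.1, 0.8, -0.6]
width: 0.634
gripper_force: 15.0
```

>>> arm_command(
  deltas=[0,0,0,0.001,-0.003,-0.025,45,0,0,0,0.001,-0.0055,-0.042,45,0,0,0,0.001,-0.0065,-0.05,45,0,0,0,0.001,-0.0075,-0.057,45,0,0,0,0.001,-0.0075,-0.057,45,0,0,0,0.001,-0.0075,-0.057,45],
)

```text
clock: 9.45
position: [0.5745, 0.023, 0.0948]
ee_rot: [2.126, 2.191, -0.132]
force: [0.7, -0.1, -0.2]
width: 0.636
gripper_force: 15.0
```

>>> arm_command(
  deltas=[0,0,0,0,0,-0.001,72,0,0,0,0,0,-0.001,72,0,0,0,0,0,0,72,0,0,0,0,0.003,0.025,72,0,0,0,0,0.006,0.05,72,0,0,0,0,0.012,0.1,72,0.039,0,0,-0.03,0.04,0.13,90,0.078,0,0,-0.06,0.08,0.13,90,0.078,0,0,-0.09,0.12,0.13,90,0.078,0,0,-0.12,0.16,0.13,90,0.078,0,0,-0.14,0.2,0.13,90,0.078,0,0,-0.16,0.24,0.13,90,0.078,0,0,-0.16,0.26,0.13,90,0.078,0,0,-0.16,0.26,0.13,90,0.078,0,0,-0.16,0.26,0.13,90],
)

```text
clock: 10.95
position: [0.4139, 0.2825, 0.2237]
ee_rot: [2.187, 2.255, -0.001]
force: [-0.2, -0.8, -1.0]
width: 0.979
gripper_force: 0.0
```

```bash
python3 look.py
python3 - <<'E'
from h import *
im=optics.get_image("side");w=cv2.imread("pics/last.png")
cv2.imwrite("pics/c4.png",np.hstack([cv2.resize(im[120:330,120:380],(400,323)),cv2.resize(w,(400,323))]))
E
```

```text
[0.4139 0.2825 0.2237] 0.9791783237465481
(np.float64(257.5), np.float64(186.5)) [57, 55, 2302] [0.4188 0.2797 0.066 ]
```

View pics/c4.png

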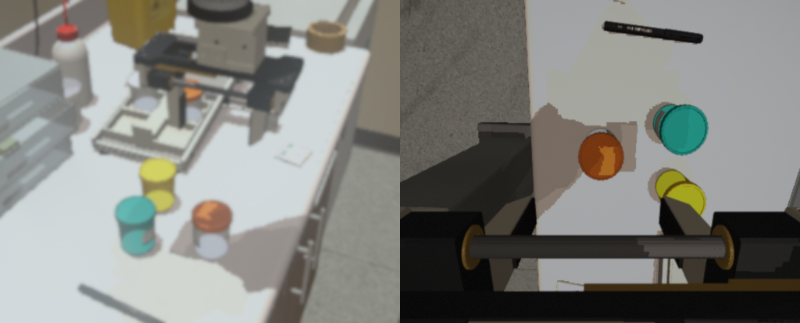

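>>> arm_command(
  deltas=[0,0,0,0.005,-0.0025,-0.06,76,0,0,0,0.005,-0.0025,-0.06,76,0,0,0,0.005,-0.0025,-0.11,76,0,0,0,0.005,-0.0025,-0.15,76,0,0,0,0.005,-0.0025,-0.165,76,0,0,0,0.005,-0.0025,-0.165,76,0,0,0,0.005,-0.0025,-0.165,45,0,0,0,0.005,-0.0025,-0.165,45,0,0,0,0.005,-0.0025,-0.165,45,0,0,0,0.005,-0.0025,-0.165,45,0,0,0,0.005,-0.0025,-0.165,45,0,0,0,0.005,-0.0025,-0.165,45,0,0,0,0.005,-0.0025,-0.13,45,0,0,0,0.005,-0.0025,-0.08,45,0,0,0,0.005,-0.0025,-0.03,45,0,0,0,0.005,-0.0025,0.02,45],
)

```text
clock: 12.65
position: [0.4184, 0.28, 0.2462]
ee_rot: [-2.187, -2.255, -0.0]
force: [1.5, 0.6, -1.2]
width: 0.635
gripper_force: 15.0
```

>>> arm_command(
  deltas=[-0.04,0,0,0.03,-0.04,0.02,45,-0.078,0,0,0.06,-0.08,0.02,45,-0.078,0,0,0.09,-0.12,0.02,45,-0.078,0,0,0.12,-0.16,0.0,45,-0.078,0,0,0.152,-0.182,-0.04,45,-0.078,0,0,0.152,-0.182,-0.08,45,-0.078,0,0,0.152,-0.182,-0.1,45,-0.078,0,0,0.152,-0.182,-0.1,45,-0.078,0,0,0.152,-0.182,-0.1,45],
)

```text
clock: 13.55
position: [0.571, 0.0987, 0.1447]
ee_rot: [2.126, 2.192, -0.134]
force: [-0.2, 0.5, 0.5]
width: 0.632
gripper_force: 15.0
```

Run:
```python
from h import *
im=optics.get_image("side");w=optics.get_image("wrist")
cv2.imwrite("pics/c5.png",np.hstack([cv2.resize(im[120:300,140:380],(400,300)),cv2.resize(w,(400,300))]))
```

```text
(no output)
```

View pics/c5.png

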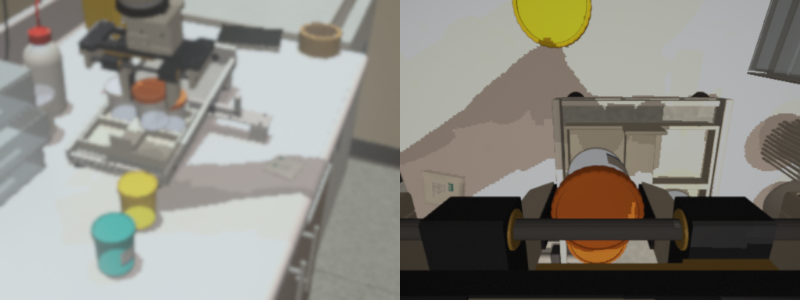

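All three cups are accounted for, with W and A seated in the upper row. Lowering B into the lower near pocket.

>>> arm_command(
  deltas=[0,0,0,0,-0.003,-0.025,45,0,0,0,0,-0.0055,-0.042,45,0,0,0,0,-0.007,-0.05,45,0,0,0,0,-0.0082,-0.058,45,0,0,0,0,-0.0082,-0.058,45,0,0,0,0,-0.0082,-0.058,45],
)

```text
clock: 14.25
position: [0.5714, 0.0904, 0.0865]
ee_rot: [2.126, 2.191, -0.133]
force: [-0.1, 0.3, -0.9]
width: 0.634
gripper_force: 15.0
```

>>> arm_command(
  deltas=[0,0,0,0,0,-0.001,72,0,0,0,0,0,-0.001,72,0,0,0,0,0,0,72,0,0,0,0,0.003,0.025,72,0,0,0,0,0.006,0.05,72,0,0,0,0,0.012,0.1,72,0,0,0,-0.03,0.012,0.14,72,0,0,0,-0.06,-0.05,0.14,72,0,0,0,-0.09,-0.1,0.13,40,0,0,0,-0.09,-0.145,0.12,40,0,0,0,-0.09,-0.145,0.12,40,0,0,0,-0.09,-0.145,0.12,40,0,0,0,-0.09,-0.145,0.12,40],
)

```text
clock: 15.55
position: [0.4811, -0.0549, 0.2061]
ee_rot: [2.127, 2.19, -0.133]
force: [-0.4, 0.1, 0.2]
width: 0.444
gripper_force: 0.0
```

Run:
```python
from h import *
C=cal("wrist");print(sensors.observe()["position"],proj([.48,-.053,.080],C)*1.15)
w=optics.get_image("wrist");im=optics.get_image("side")
cv2.imwrite("pics/w6.png",w);a=cv2.resize(w,None,fx=1.15,fy=1.15)
b=cv2.resize(im[100:280,180:320],(200,257))
a[:257,:200]=b
cv2.imwrite("pics/c6.png",a)
```

```text
[ 0.48107496 -0.0549286   0.20612286] [[289.81795721 200.63417446]]
```

View pics/c6.png

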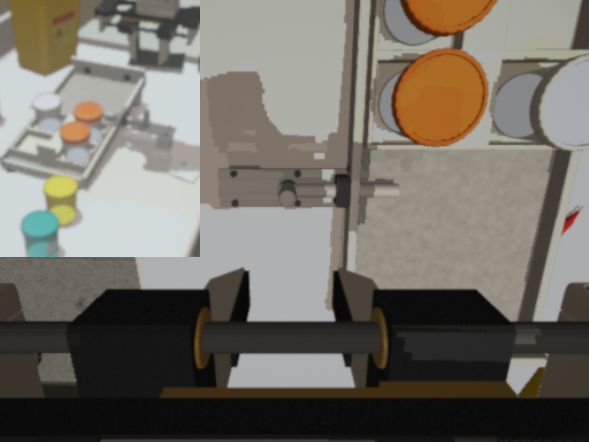

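Run:
```python
import cv2
w=cv2.imread("pics/w6.png");cv2.imwrite("pics/c7.png",cv2.resize(w[135:195,180:360],(720,240),interpolation=cv2.INTER_CUBIC))
```

```text
(no output)
```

View pics/c7.png

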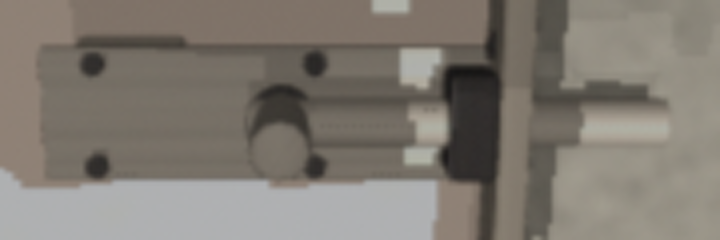

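The knob top in the crop is at (280,150), within 2 mm of the prediction. Next: descend over the knob, grip it, and draw the bolt.

>>> arm_command(
  deltas=[0,0,0,-0.003,0.008,-0.05,28,0,0,0,-0.003,0.007,-0.08,28,0,0,0,-0.003,0.005,-0.1,28,0,0,0,-0.003,0.0045,-0.115,28,0,0,0,-0.003,0.003,-0.13,28,0,0,0,-0.003,0.003,-0.13,28,0,0,0,-0.003,0.003,-0.13,5,0,0,0,-0.003,0.003,-0.13,5,0,0,0,-0.003,0.003,-0.13,5,0,0,0,-0.003,0.003,-0.13,5],
)

```text
clock: 16.65
position: [0.4783, -0.0515, 0.0763]
ee_rot: [2.126, 2.191, -0.133]
force: [-0.3, 2.3, 2.9]
width: 0.148
gripper_force: 15.0
```

>>> arm_command(
  deltas=[0,0,0,-0.01,0,0,5,0,0,0,-0.02,-0.001,0,5,0,0,0,-0.03,-0.001,0,5,0,0,0,-0.04,-0.001,0,5,0,0,0,-0.046,-0.001,0,5,0,0,0,-0.051,-0.0015,0,5,0,0,0,-0.051,-0.0015,0,5],
)

```text
clock: 17.35
position: [0.4291, -0.053, 0.0765]
ee_rot: [2.124, 2.189, -0.126]
force: [9.6, 0.1, -4.0]
width: 0.146
gripper_force: 15.0
```

>>> arm_command(
  deltas=[0,0,0,0.002,0,0,28,0,0,0,0.002,0,0,28,0,0,0,0.002,0,0,28,0,0,0,0.002,0.003,0.03,28,0,0,0,0.002,0.009,0.08,28,0,0,0,0.02,0.02,0.123,0,0,0,0,0.06,0.06,0.123,0,0,0,0,0.09,0.09,0.123,0,0,0,0,0.12,0.13,0.123,0,0,0,0,0.15,0.16,0.123,0,0,0,0,0.189,0.2,0.123,0,0,0,0,0.189,0.2,0.123,0,0,0,0,0.189,0.2,0.123,0],
)

```text
clock: 18.65
position: [0.6156, 0.1477, 0.1975]
ee_rot: [2.125, 2.194, -0.136]
force: [-0.1, -0.5, -1.3]
width: 0.009
gripper_force: 0.0
```

Run:
```python
from h import *
print(sensors.observe()["position"])
im=optics.get_image("side");s=optics.get_image("scene")
cv2.imwrite("pics/c8.png",np.hstack([cv2.resize(im[120:300,140:380],(400,300)),cv2.resize(s[110:260,180:380],(400,300))]))
```

```text
[0.61556368 0.14771479 0.19751875]
```

View pics/c8.png

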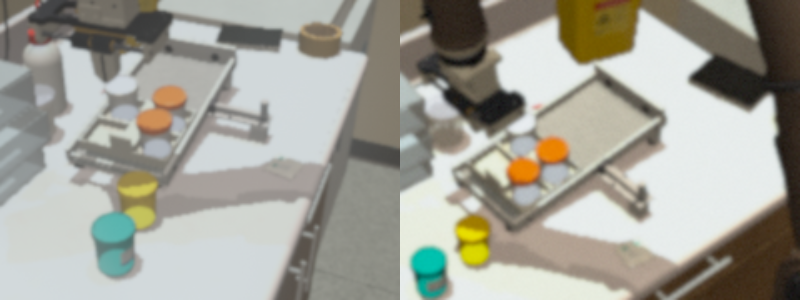

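>>> arm_command(
  deltas=[0,0,0,0,0.006,-0.05,0,0,0,0,0,0.003,-0.09,0,0,0,0,0,0,-0.12,0,0,0,0,0,-0.002,-0.138,0,0,0,0,0,-0.002,-0.138,0,0,0,0,0,-0.002,-0.138,0],
)

```text
clock: 19.35
position: [0.6157, 0.1434, 0.0616]
ee_rot: [2.128, 2.19, -0.135]
force: [0.4, 0.1, -0.1]
width: 0.006
gripper_force: 0.0
```

>>> arm_command(
  deltas=[0,0,0,0.0,-0.003,0.0004,0,0,0,0,0.0,-0.006,0.0007,0,0,0,0,0.0,-0.009,0.0011,0,0,0,0,0.0,-0.012,0.0015,0,0,0,0,0.0,-0.015,0.0018,0,0,0,0,0.001,-0.019,0.0023,0,0,0,0,0.001,-0.024,0.003,0,0,0,0,0.001,-0.03,0.0037,0,0,0,0,0.001,-0.036,0.0044,0,0,0,0,0.001,-0.042,0.0052,0,0,0,0,0.0015,-0.048,0.006,0,0,0,0,0.0015,-0.054,0.0066,0,0,0,0,0.002,-0.06,0.0074,0,0,0,0,0.002,-0.065,0.008,0,0,0,0,0.002,-0.069,0.0085,0,0,0,0,0.002,-0.072,0.0088,0,0,0,0,0.002,-0.074,0.0091,0,0,0,0,0.002,-0.074,0.0091,0],
)

```text
clock: 21.15
position: [0.6185, 0.0724, 0.0709]
ee_rot: [2.126, 2.193, -0.129]
force: [-0.1, 6.0, 3.0]
width: 0.003
gripper_force: 2.4
```

Run:
```python
from h import *
o=sensors.observe();print(o["position"],o["force"])
im=optics.get_image("side");s=optics.get_image("scene")
cv2.imwrite("pics/c9.png",np.hstack([cv2.resize(im[120:300,140:380],(400,300)),cv2.resize(s[110:260,180:380],(400,300))]))
```

```text
[0.61854649 0.07243846 0.07089329] [-0.12844373  5.96854799  2.96727898]
```

View pics/c9.png

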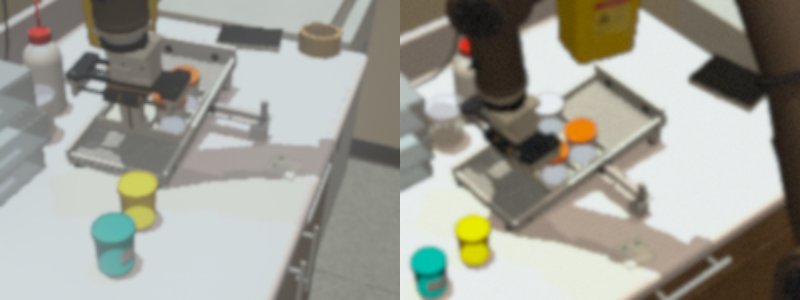

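>>> arm_command(
  deltas=[0,0,0,0.0,-0.004,0.0005,0,0,0,0,0.0,-0.009,0.0011,0,0,0,0,0.0005,-0.015,0.0018,0,0,0,0,0.0005,-0.022,0.0027,0,0,0,0,0.001,-0.029,0.0036,0,0,0,0,0.001,-0.036,0.0044,0,0,0,0,0.001,-0.043,0.0053,0,0,0,0,0.0015,-0.05,0.0061,0,0,0,0,0.0015,-0.057,0.007,0,0,0,0,0.002,-0.064,0.0079,0,0,0,0,0.002,-0.071,0.0087,0,0,0,0,0.0025,-0.078,0.0096,0,0,0,0,0.0025,-0.085,0.0104,0,0,0,0,0.003,-0.092,0.0113,0,0,0,0,0.003,-0.098,0.012,0,0,0,0,0.003,-0.103,0.0127,0,0,0,0,0.003,-0.107,0.0132,0,0,0,0,0.003,-0.11,0.0135,0,0,0,0,0.003,-0.112,0.0138,0,0,0,0,0.003,-0.112,0.0138,0],
)

```text
clock: 23.25
position: [0.6216, -0.0395, 0.0846]
ee_rot: [2.125, 2.193, -0.129]
force: [-0.5, 5.7, 4.1]
width: 0.003
gripper_force: 2.6
```

>>> arm_command(
  deltas=[0,0,0,0,-0.002,0.0002,0,0,0,0,0,-0.004,0.0005,0,0,0,0,0,-0.006,0.0007,0,0,0,0,0,-0.008,0.001,0,0,0,0,0,-0.008,0.001,0],
)

```text
clock: 23.75
position: [0.6218, -0.0437, 0.0853]
ee_rot: [2.124, 2.198, -0.124]
force: [1.0, 15.5, -1.2]
width: 0.004
gripper_force: 7.3
```

>>> arm_command(
  deltas=[0,0,0,0,-0.001,0,0,0,0,0,0,-0.001,0,0,0,0,0,0,0.01,-0.001,0,0,0,0,0,0.024,-0.003,0,0,0,0,0,0.028,0.03,0,0,0,0,0,0.033,0.08,0,0,0,0,0,0.033,0.13,0,0,0,0,-0.05,0.02,0.13,0,0,0,0,-0.1,0.0,0.13,0,0,0,0,-0.15,-0.005,0.12,28,0,0,0,-0.194,-0.005,0.115,28,0,0,0,-0.194,-0.005,0.115,28,0,0,0,-0.194,-0.005,0.115,28],
)

```text
clock: 25.05
position: [0.4259, -0.0549, 0.1999]
ee_rot: [2.126, 2.19, -0.136]
force: [0.7, 0.3, -0.1]
width: 0.286
gripper_force: 0.0
```

Run:
```python
from h import *
C=cal("wrist");print(sensors.observe()["position"])
w=optics.get_image("wrist");im=optics.get_image("side");s=optics.get_image("scene")
for n,i in(("w",w),("d",im),("s",s)): cv2.imwrite(f"pics/end_{n}.png",i)
T=np.array([.621,-.0358,.036]);
print("knob",proj([.429,-.052,.08],C))
a=np.hstack([cv2.resize(im[110:230,210:370],(400,300),interpolation=cv2.INTER_CUBIC),cv2.resize(s[110:230,230:390],(400,300),interpolation=cv2.INTER_CUBIC)])
b=cv2.resize(w[:,112:],(400,300)*1) if 0 else cv2.resize(w[0:288],(533,300))
b=np.hstack([b,np.zeros((300,267,3),np.uint8)])
cv2.imwrite("pics/c10.png",np.vstack([a,b]))
```

```text
[ 0.42588223 -0.0548891   0.19992874]
knob [[256.97082959 175.79005542]]
```

View pics/c10.png

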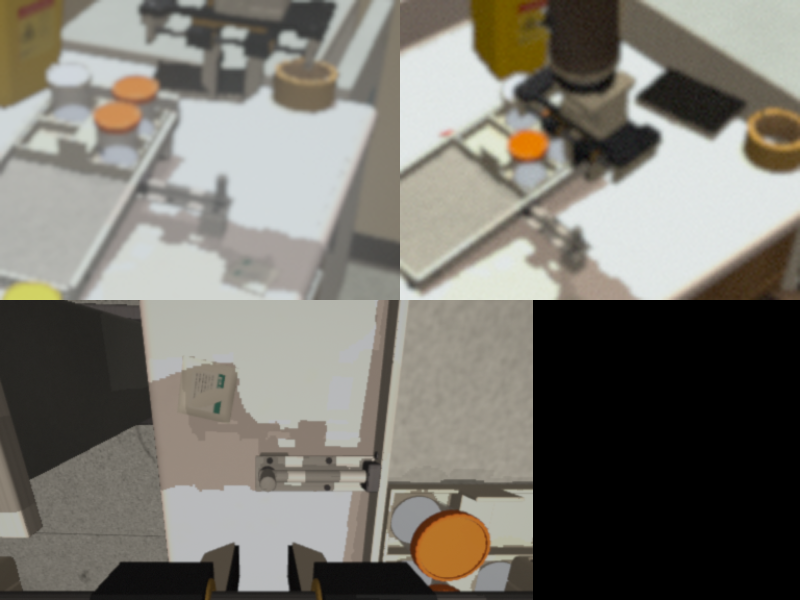

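Run:
```python
import sys
from h import *
w=cv2.imread("pics/end_w.png")
C=cal("wrist")
R=deckR(-1.5396);O=np.array([.621,-.0358,.036])
for X in(23,28,33): print(X,proj(O+np.array([[X,-80.5,20],[X,-40,20],[X,-10,20]])/1000@R.T,C).round(0).tolist())
print(proj(O+np.array([[18,-191.5,42],[18,-90,12],[12,-60,12]])/1000@R.T,C).round(1).tolist())
cv2.imwrite("pics/c11.png",cv2.resize(w[140:220,240:400],(800,400),interpolation=cv2.INTER_CUBIC))
```

```text
23 [[373.0, 179.0], [416.0, 178.0], [448.0, 178.0]]
28 [[372.0, 184.0], [415.0, 184.0], [447.0, 184.0]]
33 [[371.0, 189.0], [414.0, 189.0], [446.0, 189.0]]
[[254.6, 179.3], [360.3, 171.4], [392.5, 165.2]]
```

View pics/c11.png

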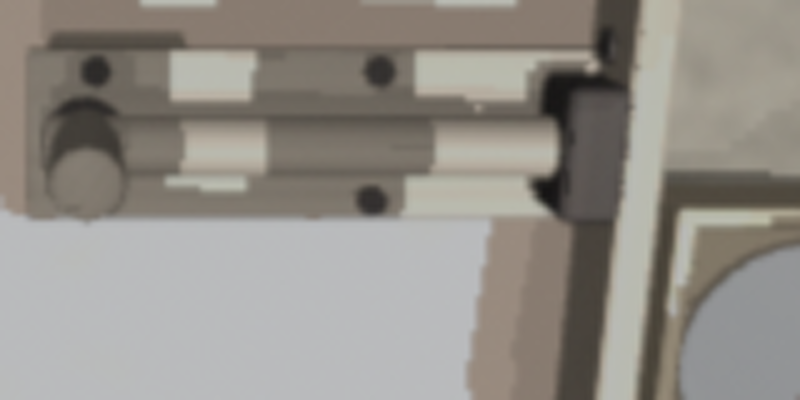

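Tray edge matches deck x ≈ +28 (against the stop, within ~1.5 mm) and the push force rose at contact. Now I'll shut the bolt.

>>> arm_command(
  deltas=[0,0,0,0.003,0.01,-0.05,28,0,0,0,0.003,0.007,-0.08,28,0,0,0,0.003,0.005,-0.1,28,0,0,0,0.003,0.004,-0.11,28,0,0,0,0.003,0.0025,-0.123,28,0,0,0,0.003,0.0025,-0.123,28,0,0,0,0.003,0.0025,-0.123,5,0,0,0,0.003,0.0025,-0.123,5,0,0,0,0.003,0.0025,-0.123,5,0,0,0,0.003,0.0025,-0.123,5],
)

```text
clock: 26.2
position: [0.4304, -0.0519, 0.0773]
ee_rot: [2.126, 2.19, -0.133]
force: [-1.2, -0.0, 4.9]
width: 0.146
gripper_force: 15.0
```

>>> arm_command(
  deltas=[0,0,0,0.01,0,0,5,0,0,0,0.02,0.0005,0,5,0,0,0,0.03,0.001,0,5,0,0,0,0.04,0.001,0,5,0,0,0,0.046,0.0015,0,5,0,0,0,0.052,0.0015,0,5,0,0,0,0.052,0.0015,0,5],
)

```text
clock: 26.9
position: [0.4793, -0.0506, 0.0767]
ee_rot: [2.128, 2.193, -0.142]
force: [-11.2, 2.1, 15.1]
width: 0.148
gripper_force: 15.0
```

>>> arm_command(
  deltas=[0,0,0,-0.001,0,0,5,0,0,0,-0.001,0,0,28,0,0,0,-0.001,0,0,28,0,0,0,-0.001,0,0,28,0,0,0,-0.001,0.003,0.03,28,0,0,0,-0.001,0.009,0.08,28,0,0,0,-0.001,0.016,0.13,28,0,0,0,-0.04,0.016,0.17,28,0,0,0,-0.04,0.06,0.2,28,0,0,0,-0.04,0.06,0.2,28],
)

```text
clock: 27.9
position: [0.443, 0.0136, 0.2808]
ee_rot: [2.12, 2.191, -0.124]
force: [0.8, 0.6, 0.5]
width: 0.307
gripper_force: 0.0
```

Run:
```python
from h import *
w=optics.get_image("wrist");im=optics.get_image("side")
a=np.hstack([cv2.resize(im[100:244,200:392],(400,300),interpolation=cv2.INTER_CUBIC),cv2.resize(w,(400,300))])
cv2.imwrite("pics/c12.png",a)
```

```text
(no output)
```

View pics/c12.png

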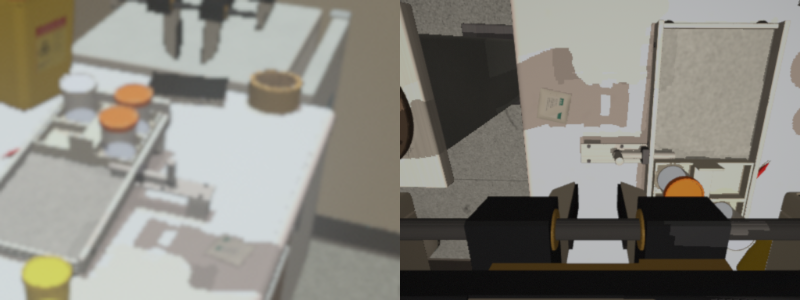

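The bolt is home behind the tray, the three cups are upright, and the gripper is clear.

```bash
python3 -c "
from cell import arm;print(arm.sign_off())"
```

```text
the job is handed in; nothing more can be done
None
```

Job handed in at about 28 s, with no verdict returned: the last pictures show all three cups upright in the tray, the tray against the top stop and the bolt shut behind it; I viewed 17 pictures, over the limit of 14.

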